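Slide the mixing slab out over the riser's edge

TASK

On the low grey riser lie two flat white mixing slabs; with the fingers push the one with the blue band away from the robot, toward the riser's far edge, until its end sticks out about 30 mm, so that the blue band lies right over the edge and the slab sits flat and square to it, ready for the dentist opposite to take. Only slide it: do not lift or tip it, and leave the orange-banded slab and everything else where it is. Then back away from it.

Things in the scene. Friction and masses are not known exactly. Their poses are not given: they have to be found in the camera images.
- blue_slab: White ceramic mixing slab with a blue band, 110 (its x) x 90 (its y) x 8 mm thick, about 0.2 kg, loose, lying flat on the riser. Origin: centre of its underside; x along its 110 mm length toward the end with the band (nearest the riser's far edge), z up. It starts 28 to 80 mm behind the edge at its front, up to about 14 degrees askew to the riser. Friction holds it where it is left.
- blue_band (a point): Middle of the blue band on the slab's top face: 25 mm along x from the slab's centre, 30 mm behind its front end, 8 mm above its underside. The band is 16 mm wide and runs across the slab's whole 90 mm width. Same axes as the slab.
- orange_slab: An equal slab with an orange band, lying beside the blue one on the riser (either may be on the left), their centres about 190 mm apart. Leave alone. Origin and axes as for the blue slab.
- riser: Fixed low grey riser on the table: 220 (its x, front to back) x 460 (its y) x 60 mm high, flat level top 60 mm above the table, no rim, open beneath its far edge. Origin: centre of its footprint at table height; x points away from the robot toward the far edge (turned up to about 12 degrees from ahead), z up.
- riser_edge (a point): Middle of the far top edge of the riser, with a dark edging strip: 110 mm along x from the riser's centre, at the height of its top. Axes as the riser's: x outward over the edge, y along the edge.
- red_pot: Pot with red lid, 44 mm across, 60 mm high, on the riser toward its left (+y) end, about 200 mm from the middle. Leave alone. Origin: centre of its underside.
- white_pot: White pot, 44 mm across, 55 mm high, on the riser toward its right (-y) end, about 200 mm from the middle. Leave alone. Origin: centre of its underside.
- glove_box: Yellow and blue box, 230 (its x) x 120 x 80 mm high, on the table to the left. Leave alone. Origin: centre of its underside.
- cup: Green cup, 72 mm across, 85 mm high, on the table to the right. Leave alone. Origin: centre of its underside.
- dish: Steel bowl, 130 mm across, 40 mm high, on the table to the left. Leave alone. Origin: centre of its underside.
- rinse: White bottle with blue cap, 66 mm across, 160 mm high, on the table to the right. Leave alone. Origin: centre of its underside.
- spatula: Spatula 180 mm long, lying on the table to the right. Leave alone. Origin on its underside, near its middle; x along its length.

How it is judged (in metres and radians):
At the end, for the whole second after the job is handed in: The edge of the riser lies beneath the blue band (band middle within 8 mm of the edge, so an overhang of 22 to 38 mm), the slab lies flat on the riser, square to the edge within 7 degrees, and at rest; the orange slab is within 15 mm of where it was (x of blue_band in the frame of riser_edge between -0.008 and 0.008 m and angle between the x axis of blue_slab and the x axis of riser, either way round below 0.12 rad and angle between blue_slab's own z axis and vertical below 0.05 rad and z of blue_slab in the frame of riser_edge between -0.004 and 0.004 m and linear speed of blue_slab below 0.01 m/s and distance of orange_slab from where it was at the start of the episode below 0.015 m); the robot touches nothing.
It fails at once if the blue slab is lifted off the riser (over 10 mm) or falls from it (z of blue_slab in the frame of riser_edge above 0.01 m or z of blue_slab in the frame of riser_edge below -0.02 m).
It fails at once if the blue slab is tipped by more than 14 degrees (angle between blue_slab's own z axis and vertical above 0.25 rad).
It fails at once if the orange slab is moved by more than 15 mm (distance of orange_slab from where it was at the start of the episode above 0.015 m).
It fails at once if another thing standing around (pots, glove box, cup, bowl, bottle, spatula) is moved by more than 20 mm (distance of any of red_pot, white_pot, glove_box, cup, dish, rinse, spatula from where it was at the start of the episode above 0.02 m).
It also fails if it takes over 38 s, if anything falls off the work surface, if the arm or the gripper's body presses on something with over 40 N, if the wrist force passes 120 N, or if a joint passes its speed limit or range.

ROBOT

A 7-joint arm with a two-finger parallel gripper is mounted at the origin on the work surface. World frame = base frame: x ahead of the robot, y to its left, z up, the work surface at z = 0. Lengths are in m, angles in degrees, forces in N, time in s.
With the tool pointing down it reaches from about 0.4 to 0.875 m from the base axis. Payload 19.3 kg.
Tool frame: the origin (TCP) lies at the very end of the fingers, on their centre line; the grasp point (between the pads) lies 19 mm behind it; z points along the fingers, y is the line along which they close (so a half turn about z gives the same grasp; the last joint's range is limited). The gripper opens to 85 mm and grips with 20 to 120 N. Pads are 22 mm wide; open, the fingers measure 114 mm over their backs; the gripper's body (76 mm by 85 mm) begins 54 mm behind the grasp point. The pads swing forward as they close: fully open they stand 13 mm farther back than shut.
Start: joints at [59.404, 29.874, -2.08, 91.645, 1.215, 58.505, -6.463], TCP at [0.28, -0.559, 0.231] pointing down, gripper open.
Joint ranges: [-166.77, 166.77], [-17.47, 122.26], [-85.68, 81.53], [9.62, 139.38], [-72.42, 252.41], [9.2, 110.78], [-144.41, 144.41]. Speed limits (degrees/s): [108.29, 108.29, 136.94, 136.94, 172.46, 172.46, 172.46].

INTERFACE

Orientations are given as a 3x3 rotation matrix whose columns are the frame's x, y, z axes.
In Python, from bench import observe, capture, camera_params, finish_job gives the robot as it stands.
- The arm moves only by the tool send_rows, never from a script. Its argument "series" is a list of rows, each a list of 6 numbers: the shift along the world's x, y, z as a fraction of full scale, then the turn, a rotation vector about the world's x, y, z as a fraction of full scale. In form: [[x, y, z, rx, ry, rz], ...]. A call has 1 to 12 rows; each row shifts and turns the commanded pose from where the row before left it; what a row does not reach is not made up. Full scale, the value 1, is 0.04 m for a shift and 0.12 rad for a turn. A row lasts 1/12 s, in which the tool goes at most 41.7 mm and 7.16 degrees, less where a joint would pass 70% of its speed; a pose out of reach is approached as far as the arm can. A call with a number of a shift or a turn outside -1 to 1 is refused whole. A call with a gripper value outside its range is refused whole. "hand" is the gripper command: -1 is shut, 1 is fully open, values between are in proportion, set as the call begins (left out, the last holds). The fingers move at their own pace and stop on an object; "force" is the grip in N (left out, the last holds). Time passes only in rows, so rows that do not move let the fingers close. It gives the time, the measured TCP pose, the force, the opening and the grip force at its end, in the units of the state.
- observe(): the state, without advancing time (a new reading comes with each control period).
- capture(name): name is "scene" or "side" or "wrist"; returns the picture (480x640x3 uint8, blue, green, red); there is no depth.
- camera_params(name): a dict with "vfov" (degrees; the focal length in pixels is half the picture's height over the tangent of half this angle, whatever the lens; pixels are square), "cx", "cy" (the principal point, pixels), "world_from_camera" (4x4, takes a point from camera to world coordinates); the wrist camera has in their place "tool_from_camera" (4x4, takes a point from camera to tool coordinates, whose origin is the TCP and whose axes are the flange's). Camera axes: x right, y up, looking along -z (the intrinsics and any distortion apply to the point x, -y, -z); pixel columns grow to the right and rows downward; lengths in m; the calibration is good to about 2 mm. The wrist camera is an equidistant fisheye: a pixel r from the principal point sees the ray r / f radians off the axis. A picture is of the moment at which its call begins: read the wrist's pose just before it. camera_params takes no time and is no camera call.
- finish_job(): hands the job in; it is judged then, once.
The state is a dict: "t": time; "joints": joint angles; "qvel": joint speeds; "joint_efforts": joint torques, N m; "tool_pos": TCP position; "eef_rot": TCP orientation; "force": force on the tool from outside, world axes, zero at the start; "ft_torque": the same for the moment, N m; "grip_width": finger opening in m; "finger_force": force on a finger pad.
Only numpy, scipy, OpenCV 4.12 (cv2) and the standard library are available. Lean on these libraries where they do the work, as an engineer would, in place of code of your own. Each camera call takes 0.05 s, during which the arm holds its last target. There are 200 camera calls.

## Working session

There is one attempt and no reset: what is moved stays moved. The work goes in short steps, Python scripts to look and compute and a tool call to move; the robot and the scene stay as the last step left them, time stands still between calls to the robot, and variables do not carry over. Pictures are saved under pics/ and viewed, at most 10 in all, crops included, and the job is handed in when it is done.

Besides the shell and the picture viewer there is one more tool, called after ">>>" as name([rows], argument=value, ...), one row to a line, values as JSON. send_rows: Moves the arm, as the interface text tells. Its arguments: {"type":"object","properties":{"series":{"type":"array"},"hand":{"type":"number"},"force":{"type":"number"}},"required":["series"]}

```bash
mkdir -p pics
python3 - <<'E'
from bench import *
import cv2
print(observe())
for n in("scene","side"):
    cv2.imwrite(f"pics/{n}0.png",capture(n)); print(n,camera_params(n))
E
```

```text
{'t': 0.0, 'joints': array([59.40378716, 29.90937711, -2.07858924, 91.67293652,  1.21371217,
       58.50347163, -6.46268029]), 'qvel': array([ 0.06404457, -0.03632379, -0.04083719, -0.08777762, -0.05609981,
       -0.00531835,  0.06041231]), 'joint_efforts': array([ 2.21189475e-04, -9.27112198e+01,  1.97995685e+00, -3.69931626e+01,
        1.78885827e-02,  8.10593076e-03, -8.05848367e-05]), 'tool_pos': array([ 0.27939671, -0.5587083 ,  0.23072915]), 'eef_rot': array([[ 8.94382264e-01,  4.47303067e-01, -5.75562295e-04],
       [ 4.47303429e-01, -8.94381761e-01,  9.52532107e-04],
       [-8.87018858e-05, -1.10937881e-03, -9.99999381e-01]]), 'force': array([0.54346714, 0.72025058, 0.08605068]), 'ft_torque': array([ 0.01679961, -0.03353401, -0.01137205]), 'finger_force': 0.0, 'grip_width': 0.08522017171446071}
scene {'vfov': 54.20596136167528, 'cx': 319.7185602074189, 'cy': 238.47475570517452, 'world_from_camera': array([[-0.36021656, -0.57359313,  0.73568672,  1.36918749],
       [ 0.93285172, -0.2262419 ,  0.28036096,  0.33818684],
       [ 0.00563004,  0.78727729,  0.61657342,  0.80328437],
       [ 0.        ,  0.        ,  0.        ,  1.        ]])}
side {'vfov': 56.027498636870384, 'cx': 315.9254294290099, 'cy': 237.53360385486417, 'world_from_camera': array([[-8.86980149e-01,  3.20878924e-01, -3.32118850e-01,
         1.26403902e-01],
       [-4.61807495e-01, -6.15947637e-01,  6.38233770e-01,
         6.84643813e-01],
       [ 2.27944567e-04,  7.19475659e-01,  6.94517620e-01,
         8.51062763e-01],
       [ 0.00000000e+00,  0.00000000e+00,  0.00000000e+00,
         1.00000000e+00]])}
```

View pics/scene0.png

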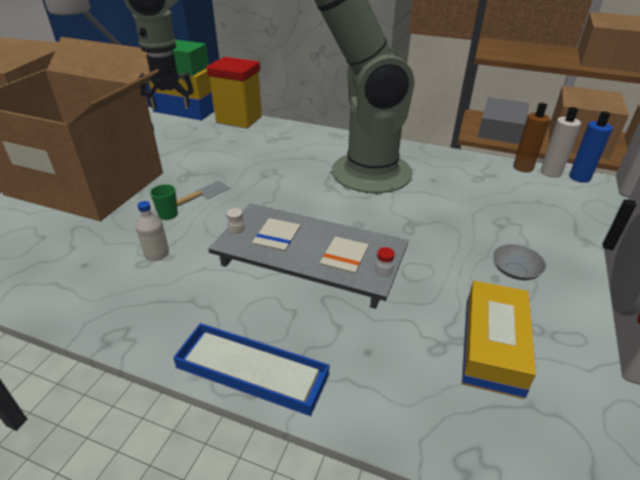

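View pics/side0.png

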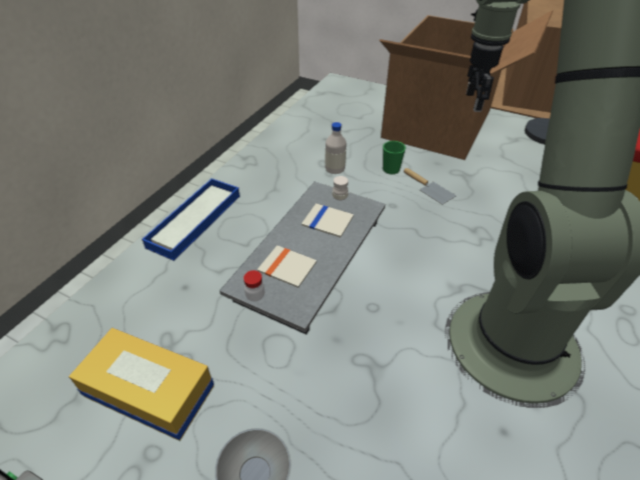

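The blue slab is on the robot's right: scene at about (276,234), side at about (328,219), next to the white pot. The orange slab is nearer the red pot. Next I'll back-project these for coarse positions, using upscaled crops.

```bash
cat > h.py <<'E'
from bench import *
import cv2, numpy as np
def ray(n,uv):
    p=camera_params(n); f=240/np.tan(np.radians(p["vfov"]/2)); uv=np.atleast_2d(uv).astype(float)
    x=(uv[:,0]-p["cx"])/f; y=(uv[:,1]-p["cy"])/f
    T=p["world_from_camera"]; d=np.c_[x,-y,-np.ones(len(x))]@T[:3,:3].T
    return T[:3,3],d
def onz(n,uv,z):
    o,d=ray(n,uv); return o+d*((z-o[2])/d[:,2])[:,None]
def proj(n,P):
    p=camera_params(n); f=240/np.tan(np.radians(p["vfov"]/2)); T=p["world_from_camera"]
    q=(np.atleast_2d(P)-T[:3,3])@T[:3,:3]; return np.c_[p["cx"]-f*q[:,0]/q[:,2],p["cy"]+f*q[:,1]/q[:,2]]
E
python3 - <<'E'
from h import *
np.set_printoptions(precision=4,suppress=True)
for n,(x0,y0,w,h) in dict(scene=(200,195,220,115),side=(215,175,180,160)).items():
    im=cv2.imread(f"pics/{n}0.png"); k=800/w if n=="scene" else 600/h*1.0
    c=cv2.resize(im[y0:y0+h,x0:x0+w],None,fx=3.6,fy=3.6,interpolation=cv2.INTER_CUBIC); cv2.imwrite(f"pics/{n}_c.png",c)
    hsv=cv2.cvtColor(im,cv2.COLOR_BGR2HSV)[y0:y0+h,x0:x0+w]
    for nm,lo,hi in(("blue",100,130),("orange",8,20)):
        m=cv2.inRange(hsv,(lo,90,90),(hi,255,255)); k,l,s,ce=cv2.connectedComponentsWithStats(m)
        i=1+s[1:,4].argmax(); print(n,nm,s[i],onz(n,ce[i]+[x0,y0],.068))
E
```

```text
scene blue [ 56  39  35  10 105] [[ 0.5344 -0.1063  0.068 ]]
scene orange [123  58  37  13 169] [[0.5471 0.0806 0.068 ]]
side blue [ 95  31  18  23 117] [[ 0.5322 -0.1069  0.068 ]]
side orange [ 50  73  25  28 200] [[0.545  0.0801 0.068 ]]
```

View pics/scene_c.png

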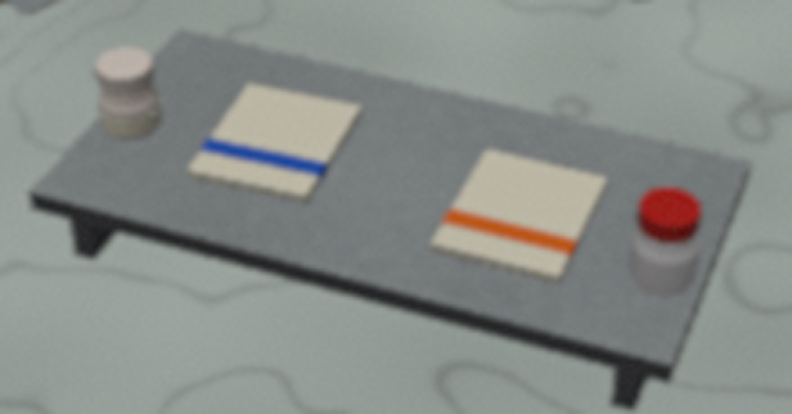

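View pics/side_c.png

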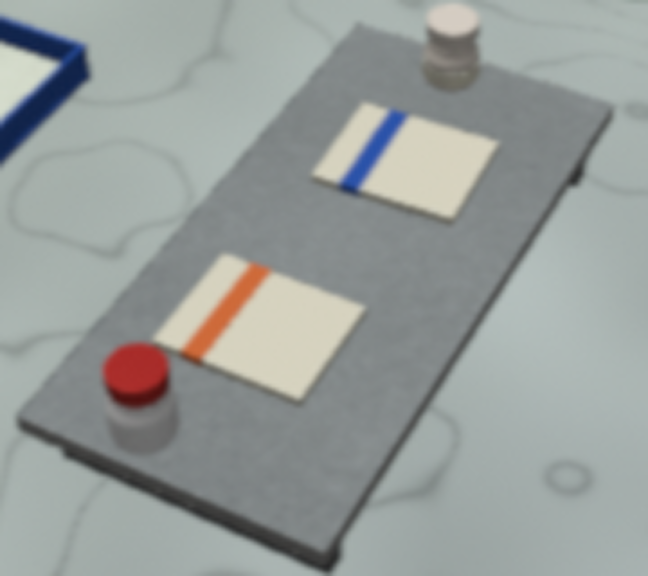

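Crop pixels are as follows. Scene: riser corners (33,197), (180,32), (748,165), (668,368); blue slab (247,86), (360,105), (307,195), (191,170). Side: riser (360,25), (612,108), (330,550), (20,418); slab (365,103), (498,142), (453,217), (313,176). I'll fit known-size rectangles to these.

```bash
cat > fit.py <<'E'
from h import *
from scipy.optimize import least_squares
def rect(n,pts,off,z,L,W,k=3.6):
    uv=(np.array(pts)+.5)/k-.5+off
    P=onz(n,uv,z)[:,:2]
    # order: far-y, near-y, near+y, far+y
    M=np.array([[L,-W],[-L,-W],[-L,W],[L,W]])/2
    def f(p):
        c,s=np.cos(p[2]),np.sin(p[2]); return (M@np.array([[c,s],[-s,c]])+p[:2]-P).ravel()
    r=least_squares(f,[*P.mean(0),0]); return np.r_[r.x[:2],np.degrees(r.x[2])],r.fun
E
python3 - <<'E'
from fit import *
np.set_printoptions(precision=4,suppress=True)
S=(200,195);D=(215,175)
for n,o,R,B in (("scene",S,[(33,197),(180,32),(748,165),(668,368)],[(191,170),(247,86),(360,105),(307,195)]),
 ("side",D,[(360,25),(612,108),(330,550),(20,418)],[(365,103),(498,142),(453,217),(313,176)])):
    r,e=rect(n,R,o,.06,.22,.46); print(n,"riser",r,e)
    b,e=rect(n,B,o,.068,.11,.09); print(n,"blue",b,e)
    t=np.radians(r[2]); u=np.array([np.cos(t),np.sin(t)]); v=np.array([-u[1],u[0]])
    tb=np.radians(b[2]); band=b[:2]+.025*np.array([np.cos(tb),np.sin(tb)])
    print("band rel edge",(band-r[:2])@u-.11,(band-r[:2])@v, "ang",b[2]-r[2])
E
```

```text
scene riser [ 0.5157 -0.0151 -0.1236] [ 0.0004 -0.0043 -0.0001 -0.0022 -0.0014  0.003   0.0011  0.0035]
scene blue [ 0.5107 -0.1084  4.1733] [ 0.0022 -0.0012 -0.0024 -0.0012 -0.      0.0008  0.0002  0.0017]
band rel edge -0.08985502400532248 -0.09149185603509498 ang 4.296840439868962
side riser [ 0.5068 -0.0185 -0.0131] [ 0.001  -0.0009 -0.0012 -0.0047 -0.0006  0.0043  0.0008  0.0014]
side blue [ 0.5065 -0.1123  3.3438] [ 0.0016 -0.0001 -0.001  -0.0011 -0.0015  0.0013  0.001  -0.0001]
band rel edge -0.085353673543751 -0.09229773855884157 ang 3.3568784442200545
```

Both views agree: the riser is square to the world (about 0°) with its far edge at x≈0.62. The slab is turned about +4°, its near edge is at x≈0.453, and it needs roughly 88 mm of push. I'll push on the near edge with both fingertips spread about 50 mm, which will also square the slab.

>>> send_rows([
  [0.3,0.9,0,0,0,-0.4],
  [0.3,0.9,0,0,0,-0.4],
  [0.3,0.9,0,0,0,-0.4],
  [0.3,0.9,0,0,0,-0.4],
  [0.3,0.9,0,0,0,-0.4],
  [0.3,0.9,0,0,0,-0.4],
  [0.3,0.9,0,0,0,-0.4],
  [0.3,0.9,0,0,0,-0.4],
  [0.3,0.9,0,0,0,-0.4],
  [0.3,0.9,0,0,0,-0.26],
  [0.3,0.9,0,0,0,0],
  [0.3,0.9,0,0,0,0],
], hand=0.18)

```text
t: 1.1
tool_pos: [0.4236, -0.1251, 0.2313]
eef_rot: [[1.0, 0.0, 0.0], [0.0, -1.0, -0.0], [0.0, 0.0, -1.0]]
force: [1.3, -0.8, -0.4]
grip_width: 0.0503
finger_force: 0.0
```

>>> send_rows([
  [0,0.3,0,0,0,0],
  [0,0,0,0,0,0],
  [0,0,0,0,0,0],
])

```text
t: 1.35
tool_pos: [0.4235, -0.1146, 0.2312]
eef_rot: [[1.0, 0.002, -0.0], [0.002, -1.0, -0.0], [-0.0, 0.0, -1.0]]
force: [0.6, -0.0, -0.3]
grip_width: 0.0507
finger_force: 0.0
```

Run:
```python
from h import *
np.set_printoptions(precision=4,suppress=True)
s=observe(); print(s); cv2.imwrite("pics/w1.png",capture("wrist")); print(camera_params("wrist"))
```

```text
{'t': 1.35, 'joints': array([ 13.9432,  13.1138,  -7.6893, 118.0219,   2.3089,  49.0198,
       -84.9425]), 'qvel': array([ 1.7375,  0.2353,  1.2507, -0.2039,  0.0663,  0.0322,  0.7318]), 'joint_efforts': array([ -2.9694, -58.5665,  -1.7618, -32.667 ,  -0.1539,  -0.0284,
        -0.4511]), 'tool_pos': array([ 0.4235, -0.1146,  0.2312]), 'eef_rot': array([[ 1.    ,  0.0021, -0.0003],
       [ 0.0021, -1.    , -0.    ],
       [-0.0003,  0.    , -1.    ]]), 'force': array([ 0.6319, -0.0456, -0.3296]), 'ft_torque': array([-0.0554,  0.0247, -0.0121]), 'finger_force': 0.0, 'grip_width': 0.05068948816636479}
{'vfov': 65.70646984690485, 'cx': 322.1741858392474, 'cy': 241.01498143189218, 'tool_from_camera': array([[ 0.0002,  0.9489,  0.3155,  0.081 ],
       [ 1.    , -0.0006,  0.0011, -0.0006],
       [ 0.0013,  0.3155, -0.9489, -0.1424],
       [ 0.    ,  0.    ,  0.    ,  1.    ]])}
```

View pics/w1.png

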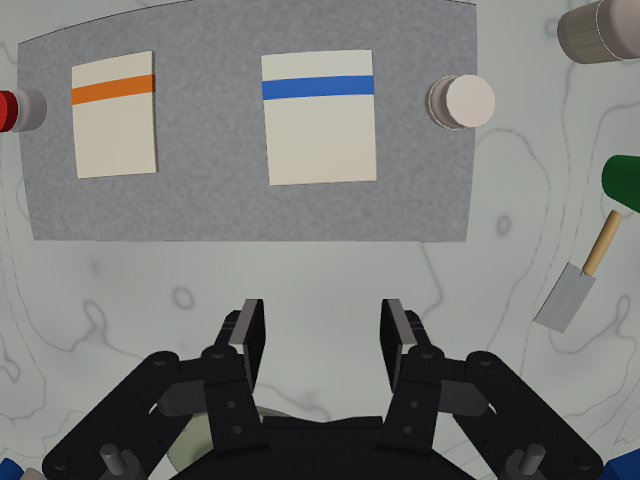

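The wrist view shows blue slab corners (261,55), (372,50), (377,181), (270,185) and riser corners (18,44), (34,240), (466,241), (477,5). I'll refine the fit from these with the fisheye model.

```bash
cat >> fit.py <<'E'
def wonz(uv,z,s):
    p=camera_params("wrist"); f=240/np.tan(np.radians(p["vfov"]/2)); uv=np.atleast_2d(uv).astype(float)
    d=uv-[p["cx"],p["cy"]]; r=np.hypot(*d.T); th=r/f
    c=np.c_[np.sin(th)*d[:,0]/r,-np.sin(th)*d[:,1]/r,-np.cos(th)]
    T=p["tool_from_camera"]; R=s["eef_rot"]; o=R@T[:3,3]+s["tool_pos"]; w=c@T[:3,:3].T@R.T
    return o+w*((z-o[2])/w[:,2])[:,None]
def rectP(P,L,W):
    M=np.array([[L,-W],[-L,-W],[-L,W],[L,W]])/2
    def f(p):
        c,s=np.cos(p[2]),np.sin(p[2]); return (M@np.array([[c,s],[-s,c]])+p[:2]-P).ravel()
    r=least_squares(f,[*P.mean(0),0]); return np.r_[r.x[:2],np.degrees(r.x[2])],r.fun
E
python3 - <<'E'
from fit import *
np.set_printoptions(precision=4,suppress=True)
s=observe()
P=wonz([(477,5),(466,241),(34,240),(18,44)],.06,s)[:,:2]; print(P,rectP(P,.22,.46))
B=wonz([(372,50),(377,181),(270,185),(261,55)],.068,s)[:,:2]; print(B,rectP(B,.11,.09))
print(wonz([(320,87)],.068,s), wonz([(30,37),(60,29),(90,22),(120,16),(440,0.5),(460,2)],.06,s))
# riser pose refit: the far/near edges from Canny-free threshold in the wrist picture
E
```

```text
[[ 0.6188 -0.2504]
 [ 0.4002 -0.2491]
 [ 0.4009  0.2095]
 [ 0.6204  0.2091]] (array([ 0.5101, -0.0202, -0.156 ]), array([ 0.0006, -0.0001, -0.0007, -0.0008, -0.0002,  0.0006,  0.0003,
        0.0004]))
[[ 0.565  -0.1545]
 [ 0.4555 -0.1602]
 [ 0.452  -0.0708]
 [ 0.5611 -0.0649]] (array([ 0.5084, -0.1126,  2.7666]), array([ 0.0006, -0.0004,  0.0001,  0.    , -0.0007,  0.0005,  0.0001,
       -0.0001]))
[[ 0.5329 -0.1126  0.068 ]] [[ 0.6234  0.1897  0.06  ]
 [ 0.6209  0.1452  0.06  ]
 [ 0.6189  0.1062  0.06  ]
 [ 0.6173  0.0711  0.06  ]
 [ 0.6177 -0.2154  0.06  ]
 [ 0.619  -0.234   0.06  ]]
```

>>> send_rows([
  [0,0,-0.5,0,0,0],
  [0,0,-0.5,0,0,0],
  [0,0,-0.5,0,0,0],
  [0,0,-0.5,0,0,0],
  [0,0,-0.5,0,0,0],
  [0,0,-0.5,0,0,0],
  [0,0,-0.5,0,0,0],
  [0,0,-0.4,0,0,0],
  [0,0,-0.1,0,0,0],
  [0,0,0,0,0,0],
  [0,0,0,0,0,0],
])

```text
t: 2.32
tool_pos: [0.4236, -0.1156, 0.0717]
eef_rot: [[1.0, -0.0, 0.0], [-0.0, -1.0, -0.0], [0.0, 0.0, -1.0]]
force: [-0.4, 0.3, 0.3]
grip_width: 0.0504
finger_force: 0.0
```

>>> send_rows([
  [0,0,-0.05,0,0,0],
  [0,0,-0.05,0,0,0],
  [0,0,-0.05,0,0,0],
  [0,0,0,0,0,0],
  [0,0,0,0,0,0],
])

```text
t: 2.73
tool_pos: [0.4236, -0.115, 0.0654]
eef_rot: [[1.0, 0.001, 0.0], [0.001, -1.0, -0.0], [0.0, 0.0, -1.0]]
force: [-0.5, -0.1, 0.0]
grip_width: 0.0504
finger_force: 0.0
```

Not touching yet. I'll feel for the riser top in 1 mm steps.

>>> send_rows([
  [0,0,-0.025,0,0,0],
  [0,0,-0.025,0,0,0],
  [0,0,-0.025,0,0,0],
  [0,0,-0.025,0,0,0],
  [0,0,0,0,0,0],
  [0,0,0,0,0,0],
])

```text
t: 3.23
tool_pos: [0.4235, -0.1149, 0.0612]
eef_rot: [[1.0, 0.001, -0.0], [0.001, -1.0, 0.0], [-0.0, -0.0, -1.0]]
force: [0.3, 0.4, -0.7]
grip_width: 0.0508
finger_force: 0.0
```

>>> send_rows([
  [0,0,-0.025,0,0,0],
  [0,0,-0.025,0,0,0],
  [0,0,0,0,0,0],
  [0,0,0,0,0,0],
])

```text
t: 3.57
tool_pos: [0.4235, -0.115, 0.0592]
eef_rot: [[1.0, 0.001, -0.0], [0.001, -1.0, 0.0], [-0.0, -0.0, -1.0]]
force: [-1.2, 0.6, 0.6]
grip_width: 0.0507
finger_force: 0.0
```

>>> send_rows([
  [0,0,-0.025,0,0,0],
  [0,0,-0.025,0,0,0],
  [0,0,0,0,0,0],
  [0,0,0,0,0,0],
])

```text
t: 3.9
tool_pos: [0.4235, -0.115, 0.0572]
eef_rot: [[1.0, 0.001, -0.0], [0.001, -1.0, 0.0], [-0.0, -0.0, -1.0]]
force: [-0.5, 0.8, -0.3]
grip_width: 0.0503
finger_force: 0.0
```

>>> send_rows([
  [0,0,-0.025,0,0,0],
  [0,0,0,0,0,0],
  [0,0,0,0,0,0],
])

```text
t: 4.15
tool_pos: [0.4236, -0.115, 0.0569]
eef_rot: [[1.0, 0.001, 0.0], [0.001, -1.0, -0.0], [0.0, 0.0, -1.0]]
force: [-4.6, 1.2, 21.0]
grip_width: 0.0506
finger_force: 10.7
```

Contact at TCP z≈0.057. I'll rise 2–3 mm and push most of the way, about 93 mm of travel.

>>> send_rows([
  [0,0,0.07,0,0,0],
  [0.15,0,0,0,0,0],
  [0.15,0,0,0,0,0],
  [0.1,0,0,0,0,0],
  [0.1,0,0,0,0,0],
  [0.1,0,0,0,0,0],
  [0.1,0,0,0,0,0],
  [0.1,0,0,0,0,0],
  [0.1,0,0,0,0,0],
  [0,0,0,0,0,0],
])

```text
t: 4.98
tool_pos: [0.4605, -0.1149, 0.0591]
eef_rot: [[1.0, 0.001, 0.001], [0.001, -1.0, 0.0], [0.001, -0.0, -1.0]]
force: [0.9, 0.0, -0.3]
grip_width: 0.0502
finger_force: 0.0
```

>>> send_rows([
  [0.13,0,0,0,0,0],
  [0.13,0,0,0,0,0],
  [0.13,0,0,0,0,0],
  [0.13,0,0,0,0,0],
  [0.13,0,0,0,0,0],
  [0.13,0,0,0,0,0],
  [0.13,0,0,0,0,0],
  [0.13,0,0,0,0,0],
  [0.13,0,0,0,0,0],
  [0.13,0,0,0,0,0],
  [0.1,0,0,0,0,0],
  [0,0,0,0,0,0],
])

```text
t: 5.98
tool_pos: [0.5166, -0.1149, 0.0591]
eef_rot: [[1.0, 0.001, 0.001], [0.001, -1.0, 0.0], [0.001, -0.0, -1.0]]
force: [-0.1, 0.2, -1.2]
grip_width: 0.0502
finger_force: 0.0
```

Run:
```python
from fit import *
s=observe(); np.save("s2.npy",s); print(s["tool_pos"],s["t"],s["force"]); cv2.imwrite("pics/w2.png",capture("wrist"))
```

```text
[ 0.51660331 -0.11487334  0.0591138 ] 5.9833 [-0.09376912  0.21947792 -1.2085193 ]
```

View pics/w2.png

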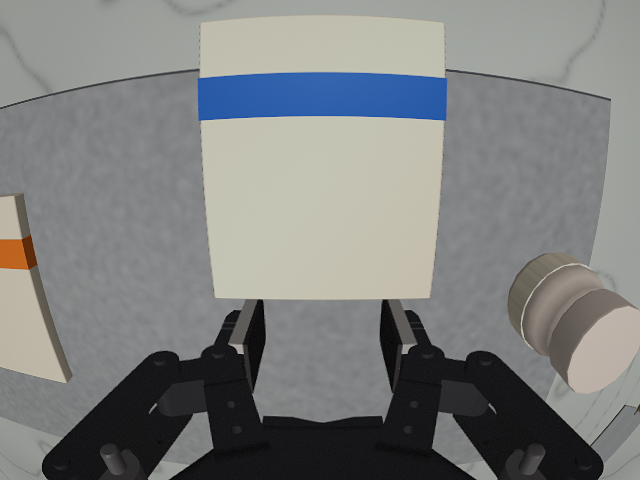

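The slab is now square, with corners (200,22), (444,22), (431,299), (215,297). The edge meets its sides at (198,70) and (446,70), and the band centre is at about (322,95).

Run:
```python
from fit import *
np.set_printoptions(precision=4,suppress=True)
s=np.load("s2.npy",allow_pickle=True).item()
B=wonz([(444,22),(431,299),(215,297),(200,22)],.068,s)[:,:2]; print(B,rectP(B,.11,.09))
print(wonz([(322,95)],.068,s)); print(wonz([(150,75),(197,70),(448,70),(520,79),(609,99)],.06,s))
```

```text
[[ 0.6373 -0.1584]
 [ 0.5279 -0.1593]
 [ 0.5287 -0.0697]
 [ 0.6373 -0.0694]] (array([ 0.5828, -0.1142,  0.0894]), array([ 0.0005, -0.0007, -0.    ,  0.    , -0.001 ,  0.0004,  0.0004,
        0.0003]))
[[ 0.6072 -0.114   0.068 ]]
[[ 0.6203 -0.0453  0.06  ]
 [ 0.6199 -0.0658  0.06  ]
 [ 0.62   -0.1625  0.06  ]
 [ 0.6204 -0.1949  0.06  ]
 [ 0.62   -0.2468  0.06  ]]
```

The band needs 12.5 mm more. I'll push that, back off, then look.

>>> send_rows([
  [0.08,0,0,0,0,0],
  [0.08,0,0,0,0,0],
  [0.08,0,0,0,0,0],
  [0.07,0,0,0,0,0],
  [0,0,0,0,0,0],
  [0,0,0,0,0,0],
])

```text
t: 6.53
tool_pos: [0.5281, -0.1149, 0.0591]
eef_rot: [[1.0, 0.001, 0.0], [0.001, -1.0, 0.0], [0.0, -0.0, -1.0]]
force: [0.3, 0.5, 0.4]
grip_width: 0.0508
finger_force: 0.0
```

>>> send_rows([
  [-0.2,0,0,0,0,0],
  [-0.3,0,0,0,0,0],
  [-0.3,0,0.2,0,0,0],
  [-0.2,0,0.5,0,0,0],
  [0,0,0.5,0,0,0],
  [0,0,0.5,0,0,0],
  [0,0,0.4,0,0,0],
  [0,0,0,0,0,0],
  [0,0,0,0,0,0],
  [0,0,0,0,0,0],
])

```text
t: 7.37
tool_pos: [0.4873, -0.115, 0.1426]
eef_rot: [[1.0, 0.0, -0.0], [0.0, -1.0, 0.0], [-0.0, -0.0, -1.0]]
force: [0.8, -0.3, -0.2]
grip_width: 0.0505
finger_force: 0.0
```

Run:
```python
from fit import *
s=observe(); np.save("s3.npy",s); print(s["tool_pos"],s["t"],s["force"]); cv2.imwrite("pics/w3.png",capture("wrist"))
```

```text
[ 0.4873356  -0.1149913   0.14263989] 7.3667 [ 0.76968954 -0.30089138 -0.16219304]
```

View pics/w3.png

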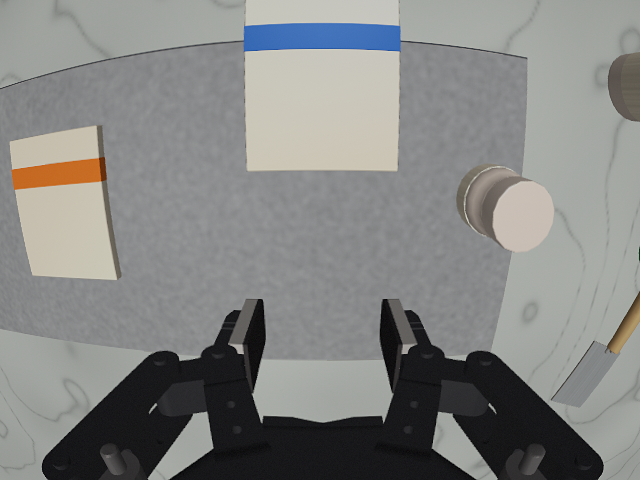

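The band is now centred at about (322,37.5), and the edge meets the slab sides at (243,42) and (402,42). Near corners are (247,170) and (398,170).

Run:
```python
from fit import *
np.set_printoptions(precision=4,suppress=True)
s=np.load("s3.npy",allow_pickle=True).item()
print(wonz([(322,37.5),(398,170),(247,170)],.068,s)); print(wonz([(190,45.5),(242,42),(404,42),(450,45),(526,58)],.06,s))
```

```text
[[ 0.6183 -0.114   0.068 ]
 [ 0.5406 -0.1591  0.068 ]
 [ 0.5405 -0.0695  0.068 ]]
[[ 0.6202 -0.0327  0.06  ]
 [ 0.6192 -0.066   0.06  ]
 [ 0.6193 -0.1631  0.06  ]
 [ 0.6203 -0.1925  0.06  ]
 [ 0.6196 -0.2472  0.06  ]]
```

```bash
python3 -c "
from bench import *
print(finish_job())"
```

```text
the job is handed in; nothing more can be done
None
```

I pushed the blue slab out and handed the job in: the band is within about 2 mm of the riser's edge, the slab lies square to it, and the gripper is clear; the judge's verdict was not shown.

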